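Stack the handled tray on the tea caddy

TASK

Slide the white tray by its front wall completely out from under the wire rack and let go of it, standing flat on the worktop in front. Then take it by its wooden handle, lift it over to the wooden tea caddy and lower it until its four corner lugs are fully home in the caddy's sockets, letting go only once it is down. Either way round will do; leave the caddy where it stands, and leave the mug, pepper mill, jar and cup alone.

Things in the scene. Friction and masses are not known exactly. Their poses are not given: they have to be found in the camera images.
- tray: White open tray, 260 to 460 g, 200 mm in x, 180 in y. Origin: footprint centre at the lug tips, z up; x points into the rack at the start. Black lugs 14 mm thick, tapering to 8 at the tip, at x +-85, y +-75 mm, z 0 to 12. Floor z 12 to 18; walls 8 mm thick, rim at z 57. Stands loose on the worktop, its front 74 to 88 mm out of the rack, the handle under the wires.
- tray_front (a point): Middle of the tray's front wall, on its rim (tray x -96, y 0, z 57 mm; centre of the 8 mm wall); axes as the tray's. The wall runs along y and stands free inside and outside.
- tray_handle (a point): Centre of the tray's wooden handle bar (tray x 0, y 0, z 89 mm); axes as the tray's. The bar runs along y, 120 mm long, 16 mm thick in x, from z 79 to 99 mm, on two 12 mm posts at y +-49 mm.
- caddy: Wooden tea caddy with four fixed tins, loose, 1.6 kg, 200 mm in x, 180 in y. Origin: centre of its underside, z up. Posts 28 mm square, 60 high, at x +-85, y +-75 mm; each has a white-rimmed square socket 19 mm wide, 16 deep, open upward. Walls 55 high, tins lower. With the lugs home the tray's floor rests on the posts, the tray's origin 48 mm above the caddy's.
- rack: Fixed wire rack on the worktop. Origin: on the worktop under the middle of its front edge (the opening); x points into the rack, z up. 236 mm wide between leg centres, 180 deep (x 0 to 180), undersides of the top bars at 109 mm, tops at 117; two tins on top at the back, up to 173 mm high.
- mug: Blue mug, 72 mm across, 75 mm high, handle at +y. Origin: centre of the underside. Bystander.
- mill: Dark wooden pepper mill, 52 mm across, 122 mm high. Origin: centre of the underside. Bystander.
- jar: Glass jar with a steel cap, 68 mm across, 100 mm high. Origin: centre of the underside. Bystander.
- cup: White ceramic cup without a handle, 72 mm across, 85 mm high. Origin: centre of the underside. Bystander.

How it is judged:
On the way, in this order (a step that is already met when the one before it is completed fails the run):
1. the tray stands flat on the worktop in front of the rack, at rest and let go, its centre at least 95 mm in front of the rack's front edge (x of tray in the frame of rack below -0.095 m and height (world z) of tray below 0.006 m and linear speed of tray below 0.02 m/s and contact force between the fingers and tray below 0.1 N and angle between tray's own z axis and vertical below 0.06 rad), for 0.2 s.
2. the tray is lifted by its handle, its lug tips more than 30 mm above the worktop (height (world z) of tray above 0.03 m and distance between the grasp point and tray_handle below 0.04 m and contact force between the fingers and tray above 0.5 N), for 0.2 s.
3. the tray is lowered onto the caddy with its lugs in the sockets (within 10 mm of home) while its handle is still held (x of tray in the frame of caddy between -0.008 and 0.008 m and y of tray in the frame of caddy between -0.008 and 0.008 m and z of tray in the frame of caddy below 0.058 m and distance between the grasp point and tray_handle below 0.04 m and contact force between the fingers and tray above 0.5 N), for 0.1 s.
At the end, for the whole second after the job is handed in: Tray home on the caddy, let go, at rest: centre within 6 mm of the caddy's on each axis, origin 44 to 52 mm above it, aligned (or half round) within 0.06 rad, level within 0.06; caddy flat, moved under 40 mm; mug, mill, jar and cup upright (0.15 rad), moved under 30 mm (x of tray in the frame of caddy between -0.006 and 0.006 m and y of tray in the frame of caddy between -0.006 and 0.006 m and z of tray in the frame of caddy between 0.044 and 0.052 m and angle between the x axis of tray and the x axis of caddy, either way round below 0.06 rad and angle between tray's own z axis and vertical below 0.06 rad and angle between caddy's own z axis and vertical below 0.03 rad and height (world z) of caddy below 0.006 m and distance of caddy from where it was at the start of the episode below 0.04 m and linear speed of each of tray, caddy below 0.01 m/s and angular speed of tray below 0.05 rad/s and contact force between the fingers and tray below 0.1 N and distance of each of mug, mill, jar, cup from where it was at the start of the episode below 0.03 m and angle between each of mug, mill, jar, cup's own z axis and vertical below 0.15 rad); the robot touches nothing.
It fails at once if the caddy is pushed more than 40 mm or tipped (distance of caddy from where it was at the start of the episode above 0.04 m or angle between caddy's own z axis and vertical above 0.15 rad).
It fails at once if the mug, mill, jar or cup is moved more than 30 mm (distance of any of mug, mill, jar, cup from where it was at the start of the episode above 0.03 m).
It fails at once if the tray is tipped more than 0.5 rad (angle between tray's own z axis and vertical above 0.5 rad).
It also fails if it takes over 64 s, if anything falls off the work surface, if the arm or the gripper's body presses on something with over 40 N, if the wrist force passes 120 N, or if a joint passes its speed limit or range.

ROBOT

A 7-joint arm with a two-finger parallel gripper is mounted at the origin on the work surface. World frame = base frame: x ahead of the robot, y to its left, z up, the work surface at z = 0. Lengths are in m, angles in rad, forces in N, time in s.
With the tool pointing down it reaches from about 0.4 to 0.85 m from the base axis. Payload 4.5 kg.
Tool frame: the origin (TCP) lies midway between the tips of the shut fingers; the grasp point (between the pads) lies 19 mm behind it; z points along the fingers, y is the direction in which the jaws open and shut (so a half turn about z gives the same grasp; the last joint's range is limited). The gripper opens to 88 mm and grips with 3 to 60 N. Pads are 18 mm wide; open, the fingers measure 123 mm over their backs; the gripper's body (75 mm by 187 mm) begins 45 mm behind the grasp point.
Start: joints at [-1.066, 0.689, -0.195, 1.565, 0.157, 0.902, -0.215], TCP at [0.283, 0.557, 0.239] pointing down, gripper open.
Joint ranges: [-3.01, 3.01], [-0.46, 2.08], [-1.47, 1.51], [0.13, 2.56], [-1, 4.14], [0.04, 2.09], [-2.66, 2.66]. Speed limits (rad/s): [2.57, 2.57, 3.14, 3.14, 3.14, 3.14, 3.14].

INTERFACE

Orientations are given as a unit quaternion [x, y, z, w].
In Python, from plant import get_state, snapshot, finish_job, regions_of gives the robot as it stands.
- The arm moves only by the tool send_rows, never from a script. Its argument "series" is a list of rows, each an object of numbers: "grip": the opening, from 0 (shut) to 1 (fully open); "dx", "dy", "dz": the shift along the tool's x, y, z in mm; "turn": the turn about the tool's z in rad. A call has 1 to 20 rows; each row shifts and turns the commanded pose from where the row before left it, along the tool's axes as they then stand; what a row does not reach is not made up. A row lasts 1/10 s, in which the tool goes at most 50 mm and 8.59 degrees, less where a joint would pass 70% of its speed; a pose out of reach is approached as far as the arm can. A call is refused whole if a number of a shift passes 50 or a number of a turn 0.15, either way. A call with a gripper value outside its range is refused whole. The fingers move at their own pace and stop on an object; "force" is the grip in N (left out, the last holds). Time passes only in rows, so rows that do not move let the fingers close. It gives the time, the measured TCP pose, the force and the opening at its end, in the units of the state.
- get_state(): the state, without advancing time (a new reading comes with each control period).
- snapshot(name): name is "scene" or "top" or "wrist"; returns a dict with "img" (400x640x3 uint8, red, green, blue), "depth" (400x640 float32, m along the optical axis (not along the pixel's ray), 0 where there is no reading), "fov_y" (degrees; the focal length in pixels is half the picture's height over the tangent of half this angle, whatever the lens; pixels are square), "cx", "cy" (the principal point, pixels), "R" (3x3) and "t" (3): a world point X has camera coordinates R X + t. Camera axes: x right, y down, z forward; pixel columns grow to the right and rows downward; lengths in m; the calibration is good to about 2 mm. A picture is of the moment at which its call begins.
- finish_job(): hands the job in, once; it reports no verdict.
Trained networks look in a picture, given as the dict that the camera call returned (one of the last four; its "shot" number tells which), for a name from the list of things; names that differ only in an ending like _2 or _b are one class to them, and where a whole thing is asked for, a point or a joint stands for the part that bears it (a point fixed in the world has none). Each returns a list of dicts, best first, with "score" (0 to 1); they miss things now and then, are a little off and sometimes report something else, mostly with a low value. They report only what shows in the picture. A call takes as long as a camera call.
- regions_of(picture, target): "pixels" (400x640 bool, what is visible of it) and "extent" ([left, top, right, bottom] in pixels, round what is visible of it).
The state is a dict: "clock": time; "q": joint angles; "qd": joint speeds; "joint_torque": joint torques, N m; "tool_pos": TCP position; "eef_rot": TCP orientation; "contact_force": force on the tool from outside, world axes, zero at the start; "moment": the same for the moment, N m; "opening": opening from 0.0 (shut) to 1.0 (fully open).
Only numpy, scipy, OpenCV 4.12 (cv2) and the standard library are available. Lean on these libraries where they do the work, as an engineer would, in place of code of your own. Each camera call takes 0.05 s, during which the arm holds its last target.

## Working session

There is one attempt and no reset: what is moved stays moved. The work goes in short steps, Python scripts to look and compute and a tool call to move; the robot and the scene stay as the last step left them, time stands still between calls to the robot, and variables do not carry over. Pictures are saved under pics/ and viewed, and the job is handed in when it is done.

Besides the shell and the picture viewer there is one more tool, called as name(argument=value, ...) on one line, values as JSON. send_rows: Moves the arm, as the interface text tells. Its arguments: {"type":"object","properties":{"series":{"type":"array","items":{"type":"object","properties":{"grip":{"type":"number"},"dx":{"type":"number"},"dy":{"type":"number"},"dz":{"type":"number"},"turn":{"type":"number"}}}},"force":{"type":"number"}},"required":["series"]}

```bash
mkdir -p pics; ls
python3 - <<'E'
from plant import *
import cv2,numpy as np
s=get_state();print(s)
for n in ["scene","top"]:
    p=snapshot(n);cv2.imwrite(f"pics/{n}0.png",p["img"][:,:,::-1]);print(n,p["fov_y"],p["cx"],p["cy"],p["R"],p["t"],p["shot"])
    np.savez(f"{n}0.npz",**{k:p[k] for k in("img","depth","fov_y","cx","cy","R","t")})
    for t in ["tray","caddy","rack","mug","mill","jar","cup","tray_handle","tray_front"]:
        for r in regions_of(p,t)[:2]: print(t,round(r["score"],2),r["extent"],r["pixels"].sum())
E
```

```text
pics
{'clock': 0.0, 'q': array([-1.06620864,  0.68996729, -0.19452194,  1.56631446,  0.15731381,
        0.90249607, -0.21511352]), 'qd': array([-0.00168426,  0.00052097,  0.00020534, -0.00088687, -0.000418  ,
       -0.00082297,  0.00144548]), 'joint_torque': array([-6.88023119e-04, -5.27566159e+01, -1.26733806e+00, -1.53430706e+01,
       -5.27456333e-02,  6.58882374e-03,  1.57854743e-04]), 'tool_pos': array([0.28325646, 0.55643681, 0.23792853]), 'eef_rot': array([ 2.33186046e-01,  9.72431728e-01, -8.84502780e-04, -1.42180668e-04]), 'contact_force': array([-0.30354585, -0.24074323, -0.35704996]), 'moment': array([ 0.01248715, -0.00717695,  0.0028483 ]), 'opening': 1.0010577069760749}
scene 57.20573947330199 318.1174122818687 201.92196350769956 [[-0.21829567  0.97587722  0.00326362]
 [ 0.74211586  0.16817507 -0.64883064]
 [-0.6337279  -0.13921494 -0.76092585]] [ 0.12256103 -0.38195208  1.57420717] 1
tray 0.71 [210.0, 177.3, 273.5, 237.1] 2257
caddy 0.86 [349.5, 205.9, 417.8, 277.5] 4011
rack 0.8 [182.2, 186.2, 279.9, 257.9] 2142
mug 0.94 [320.7, 154.2, 341.0, 188.2] 528
mug 0.25 [20
[... 152 characters left out ...]
.9] 587
cup 0.61 [471.0, 212.9, 504.5, 245.2] 711
tray_front 0.65 [210.7, 181.2, 272.2, 239.2] 2336
top 43.41416300878309 321.31952646204513 198.20796312845147 [[-5.83296426e-03 -9.99982948e-01 -2.82577592e-04]
 [-9.94396878e-01  5.83020701e-03 -1.05550260e-01]
 [ 1.05550107e-01 -3.34676617e-04 -9.94413929e-01]] [0.02228003 0.60484301 1.77864262] 2
tray 0.59 [363.5, 162.9, 422.6, 222.3] 2622
caddy 0.91 [238.0, 159.1, 289.8, 216.4] 2877
rack 0.7 [354.9, 140.2, 430.9, 204.0] 1110
mug 0.62 [315.6, 247.5, 336.4, 275.5] 316
mill 0.72 [321.5, 140.0, 333.9, 158.7] 213
jar 0.9 [453.6, 208.8, 479.9, 233.1] 416
cup 0.56 [168.6, 203.5, 188.7, 222.9] 367
tray_front 0.59 [363.3, 159.6, 421.0, 222.5] 2708
```

View pics/scene0.png

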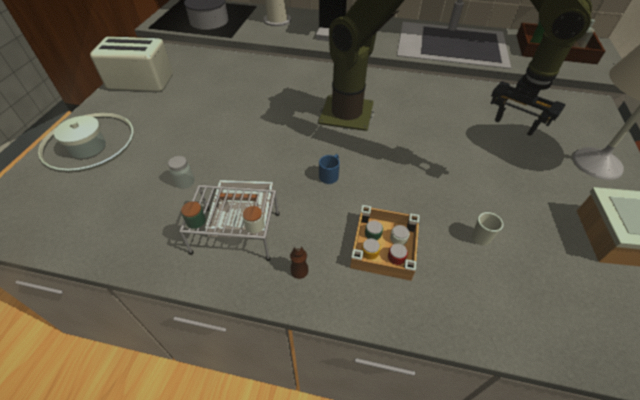

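Run:
```python
import cv2
im=cv2.imread("pics/top0.png");cv2.imwrite("pics/top0z.png",cv2.resize(im[120:290,140:500],None,fx=2.2,fy=2.2,interpolation=cv2.INTER_CUBIC))
```

```text
(no output)
```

View pics/top0z.png

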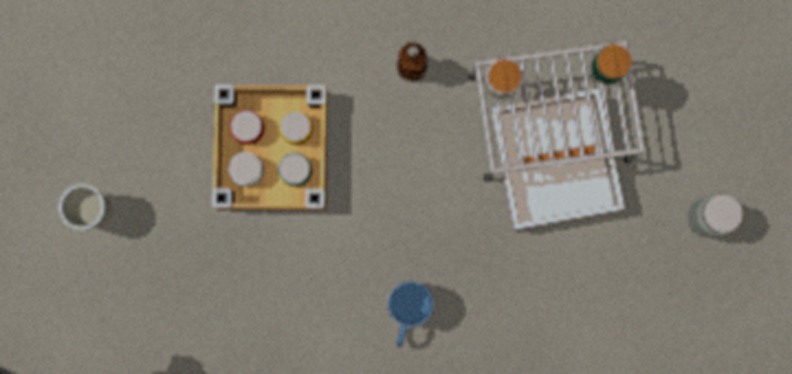

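```bash
cat > h.py <<'E'
import numpy as np,cv2
def ray(p,u,v):
    f=200/np.tan(np.radians(p["fov_y"])/2)
    u=np.asarray(u,float);v=np.asarray(v,float)
    d=np.stack([(u-p["cx"])/f,(v-p["cy"])/f,np.ones_like(u)],-1)
    return d@p["R"], -p["R"].T@p["t"]   # world dir per unit depth, origin
def atz(p,u,v,z):
    d,o=ray(p,u,v); s=(z-o[2])/d[...,2]; return o+d*s[...,None]
def proj(p,X):
    f=200/np.tan(np.radians(p["fov_y"])/2)
    c=np.asarray(X)@p["R"].T+p["t"]; return c[...,:2]/c[...,2:]*f+[p["cx"],p["cy"]]
def cloud(p):
    v,u=np.mgrid[:400,:640]; d,o=ray(p,u,v); return o+d*p["depth"][...,None]
E
python3 - <<'E'
from h import *
p=dict(np.load("top0.npz"))
def zz(x,y,z): return np.round(atz(p,x/2.2+140-.3,y/2.2+120-.3,z),4)
print("caddy sockets",[zz(*a,.06) for a in[(224,94),(316,94),(221,198),(314,198)]])
print("tray front corners",zz(515,228,.057),zz(623,209,.057), "back",zz(493,107,.057),zz(602,90,.057))
print("rack front",zz(490,172,.115),zz(642,151,.115),"back",zz(476,62,.115),zz(625,43,.115))
for n,x,y,z in[("cup",82,207,.085),("mug",411,304,.075),("mill",412,48,.122),("jar",722,214,.1)]: print(n,zz(x,y,z))
C=cloud(p);w=C[120:290,140:500]
print("depth valid",(p["depth"]>0).mean(), np.median(w[150:,:,2]))
for nm,(x,y) in dict(fr=(569,219),floor=(569,200),cad=(224,86),rackf=(560,162)).items():
    u,v=int(x/2.2+140),int(y/2.2+120);print(nm,C[v-2:v+3,u,:].round(3).tolist())
E
```

```text
caddy sockets [array([0.7323, 0.3033, 0.06  ]), array([0.7314, 0.1538, 0.06  ]), array([0.5628, 0.3063, 0.06  ]), array([0.5619, 0.1566, 0.06  ])]
tray front corners [ 0.5119 -0.1662  0.057 ] [ 0.5415 -0.3406  0.057 ] back [ 0.7089 -0.1338  0.057 ] [ 0.7358 -0.3117  0.057 ]
rack front [ 0.5965 -0.1226  0.115 ] [ 0.6281 -0.361   0.115 ] back [ 0.7713 -0.103   0.115 ] [ 0.8005 -0.3391  0.115 ]
cup [0.5477 0.5224 0.085 ]
mug [0.3918 0.0019 0.075 ]
mill [ 0.7928 -0.002   0.122 ]
jar [ 0.5296 -0.4871  0.1   ]
depth valid 0.995890625 -0.00015209347018940722
fr [[0.537, -0.259, 0.013], [0.53, -0.252, 0.059], [0.527, -0.252, 0.055], [0.527, -0.261, 0.0], [0.523, -0.261, -0.002]]
floor [[0.57, -0.26, 0.01], [0.565, -0.259, 0.02], [0.562, -0.259, 0.014], [0.558, -0.258, 0.02], [0.555, -0.259, 0.018]]
cad [[0.762, 0.314, 0.007], [0.759, 0.315, 0.002], [0.745, 0.306, 0.059], [0.742, 0.306, 0.054], [0.741, 0.308, 0.042]]
rackf [[0.621, -0.234, 0.101], [0.619, -0.234, 0.095], [0.612, -0.23, 0.122], [0.608, -0.23, 0.127], [0.617, -0.246, 0.015]]
```

send_rows(series=[{"dx": -44,"dy": -7,"grip": 1},{"dx": -44,"dy": -7},{"dx": -44,"dy": -7},{"dx": -44,"dy": -7},{"dx": -44,"dy": -7},{"dx": -44,"dy": -7},{"dx": -22,"dy": -40},{"dx": -22,"dy": -40},{"dx": -22,"dy": -40},{"dx": -22,"dy": -40},{"dx": -22,"dy": -40},{"dx": -22,"dy": -40},{"dx": -22,"dy": -40},{"dx": -22,"dy": -40},{"dx": -22,"dy": -40},{"dx": -22,"dy": -40},{"dx": -22,"dy": -40}])

```text
schema error: expected keys grip, dx, dy, dz, turn
```

```bash
python3 -c "
from plant import *
s=get_state();print(s['q'].round(2),s['tool_pos'].round(4),s['eef_rot'].round(4),s['contact_force'])"
```

```text
[-1.07  0.69 -0.19  1.57  0.16  0.9  -0.22] [0.2835 0.557  0.2387] [0.2332 0.9724 0.     0.    ] [-0.32628772  0.15019552  0.46375231]
```

All keys are needed in every row.

send_rows(series=[{"dx": -44,"dy": -7,"dz": 0,"turn": 0,"grip": 1},{"dx": -44,"dy": -7,"dz": 0,"turn": 0,"grip": 1},{"dx": -44,"dy": -7,"dz": 0,"turn": 0,"grip": 1},{"dx": -44,"dy": -7,"dz": 0,"turn": 0,"grip": 1},{"dx": -44,"dy": -7,"dz": 0,"turn": 0,"grip": 1},{"dx": -44,"dy": -7,"dz": 0,"turn": 0,"grip": 1},{"dx": -22,"dy": -40,"dz": 0,"turn": 0,"grip": 1},{"dx": -22,"dy": -40,"dz": 0,"turn": 0,"grip": 1},{"dx": -22,"dy": -40,"dz": 0,"turn": 0,"grip": 1},{"dx": -22,"dy": -40,"dz": 0,"turn": 0,"grip": 1},{"dx": -22,"dy": -40,"dz": 0,"turn": 0,"grip": 1},{"dx": -22,"dy": -40,"dz": 0,"turn": 0,"grip": 1}])

```text
clock: 2.2
tool_pos: [0.5085, 0.1243, 0.2389]
eef_rot: [0.233, 0.972, 0.0, 0.0]
contact_force: [1.1, 0.2, 1.0]
opening: 1.001
```

```bash
python3 -c "
from plant import *
s=get_state();print(s['q'].round(2),s['tool_pos'].round(4),s['eef_rot'].round(4),s['contact_force'])"
```

```text
[-0.17  0.56 -0.26  1.87  0.2   0.74  0.56] [0.5085 0.1243 0.2389] [2.332e-01 9.724e-01 1.000e-04 3.000e-04] [1.05869608 0.2300513  1.01257913]
```

send_rows(series=[{"dx": 0,"dy": 0,"dz": 0,"turn": -0.126,"grip": 1},{"dx": 0,"dy": 0,"dz": 0,"turn": -0.126,"grip": 1},{"dx": 0,"dy": 0,"dz": 0,"turn": -0.126,"grip": 1},{"dx": 0,"dy": 0,"dz": 0,"turn": -0.126,"grip": 1},{"dx": 0,"dy": 0,"dz": 0,"turn": -0.126,"grip": 1},{"dx": 1,"dy": -43,"dz": 0,"turn": 0,"grip": 1},{"dx": 1,"dy": -43,"dz": 0,"turn": 0,"grip": 1},{"dx": 1,"dy": -43,"dz": 0,"turn": 0,"grip": 1},{"dx": 2,"dy": -43,"dz": 0,"turn": 0,"grip": 1},{"dx": 2,"dy": -43,"dz": 0,"turn": 0,"grip": 1},{"dx": 2,"dy": -43,"dz": 0,"turn": 0,"grip": 1},{"dx": 2,"dy": -43,"dz": 0,"turn": 0,"grip": 1},{"dx": 2,"dy": -43,"dz": 0,"turn": 0,"grip": 1},{"dx": 0,"dy": -32,"dz": 0,"turn": 0,"grip": 1},{"dx": 0,"dy": 0,"dz": 0,"turn": 0,"grip": 1}])

```text
clock: 3.7
tool_pos: [0.5545, -0.2543, 0.2381]
eef_rot: [-0.075, 0.997, -0.002, -0.0]
contact_force: [-0.3, 0.3, -1.1]
opening: 1.001
```

Run:
```python
from plant import *
import cv2,numpy as np
s=get_state();print(s['q'].round(2),s['tool_pos'].round(4),s['eef_rot'].round(4),s['contact_force'])
n="wrist";p=snapshot(n);cv2.imwrite(f"pics/{n}1.png",p["img"][:,:,::-1]);print(p["R"],p["t"])
np.savez(f"{n}1.npz",**{k:p[k] for k in("img","depth","fov_y","cx","cy","R","t")})
```

```text
[ 0.61  0.7  -0.47  1.61  0.38  0.93  1.73] [ 0.5545 -0.2543  0.2381] [-7.480e-02  9.972e-01 -2.000e-03 -3.000e-04] [-0.34344655  0.27768346 -1.12620385]
[[-0.14825134  0.98893658 -0.00509742]
 [ 0.9424818   0.14284497  0.30219756]
 [ 0.29958236  0.03999697 -0.95323169]] [ 0.33420156 -0.52727942  0.23285908]
```

View pics/wrist1.png

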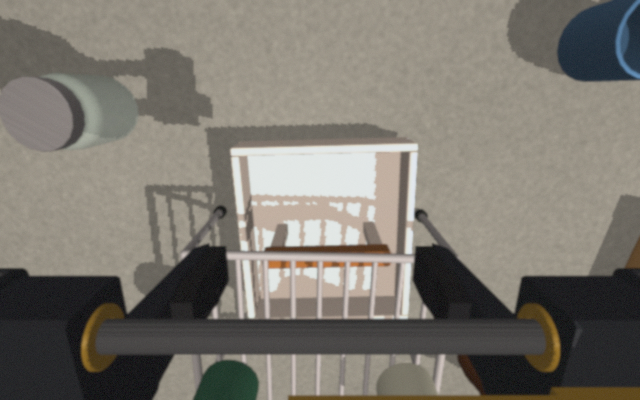

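Run:
```python
from h import *
p=dict(np.load("wrist1.npz"))
im=p["img"][:,:,::-1]
cv2.imwrite("pics/w1z.png",cv2.resize(im[120:300,200:440],None,fx=3,fy=3,interpolation=cv2.INTER_CUBIC))
for u,v,z in[(232,149,.057),(416,143,.057),(234,156,.057),(414,151,.057),(228,256,.113),(412,258,.113),(268,249,.099),(389,248,.099)]:print(u,v,atz(p,u,v,z).round(4))
```

```text
232 149 [ 0.543  -0.3411  0.057 ]
416 143 [ 0.5114 -0.1695  0.057 ]
234 156 [ 0.5495 -0.3388  0.057 ]
414 151 [ 0.5191 -0.1696  0.057 ]
228 256 [ 0.6257 -0.3247  0.113 ]
412 258 [ 0.6034 -0.1662  0.113 ]
268 249 [ 0.6208 -0.2923  0.099 ]
389 248 [ 0.6033 -0.1839  0.099 ]
```

View pics/w1z.png

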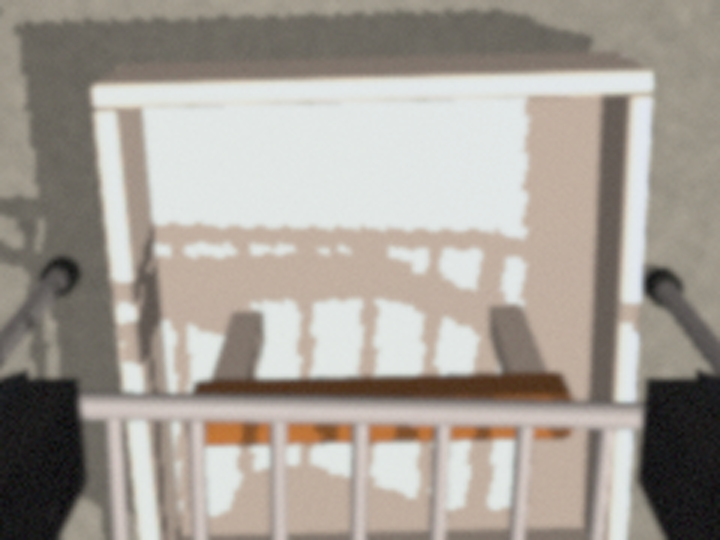

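send_rows(series=[{"dx": 0,"dy": 3,"dz": 40,"turn": -0.015,"grip": 1},{"dx": 0,"dy": 0,"dz": 40,"turn": 0,"grip": 1},{"dx": 0,"dy": 0,"dz": 40,"turn": 0,"grip": 1},{"dx": 0,"dy": 0,"dz": 35,"turn": 0,"grip": 1},{"dx": 0,"dy": 0,"dz": 25,"turn": 0,"grip": 1},{"dx": 0,"dy": 0,"dz": 15,"turn": 0,"grip": 1},{"dx": 0,"dy": 0,"dz": 10,"turn": 0,"grip": 1},{"dx": 0,"dy": 0,"dz": 0,"turn": 0,"grip": 1},{"dx": 0,"dy": 0,"dz": 0,"turn": 0,"grip": 1}])

```text
clock: 4.65
tool_pos: [0.5557, -0.2441, 0.0347]
eef_rot: [-0.087, 0.996, -0.0, 0.001]
contact_force: [0.1, -0.2, -0.7]
opening: 1.002
```

Run:
```python
from plant import *
import cv2,numpy as np
s=get_state();print(s['q'].round(2),s['tool_pos'].round(4),s['eef_rot'].round(4),s['contact_force'])
n="wrist";p=snapshot(n);cv2.imwrite(f"pics/{n}2.png",p["img"][:,:,::-1])
```

```text
[ 0.52  0.97 -0.32  1.74  0.55  0.52  1.59] [ 0.5557 -0.2441  0.0347] [-8.710e-02  9.962e-01 -2.000e-04  9.000e-04] [ 0.10606791 -0.22810733 -0.67659157]
```

View pics/wrist2.png

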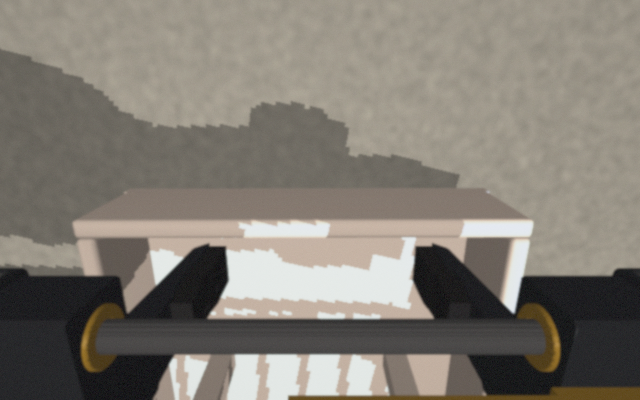

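send_rows(series=[{"dx": 4,"dy": 0,"dz": 0,"turn": 0,"grip": 1},{"dx": 5,"dy": 0,"dz": 0,"turn": 0,"grip": 1},{"dx": 5,"dy": 0,"dz": 0,"turn": 0,"grip": 1},{"dx": 8,"dy": 0,"dz": 0,"turn": 0,"grip": 1},{"dx": 10,"dy": 0,"dz": 0,"turn": 0,"grip": 1},{"dx": 12,"dy": 0,"dz": 0,"turn": 0,"grip": 1},{"dx": 12,"dy": 0,"dz": 0,"turn": 0,"grip": 1},{"dx": 12,"dy": 0,"dz": 0,"turn": 0,"grip": 1},{"dx": 12,"dy": 0,"dz": 0,"turn": 0,"grip": 1},{"dx": 12,"dy": 0,"dz": 0,"turn": 0,"grip": 1},{"dx": 12,"dy": 0,"dz": 0,"turn": 0,"grip": 1},{"dx": 12,"dy": 0,"dz": 0,"turn": 0,"grip": 1},{"dx": 12,"dy": 0,"dz": 0,"turn": 0,"grip": 1},{"dx": 10,"dy": 0,"dz": 0,"turn": 0,"grip": 1},{"dx": 8,"dy": 0,"dz": 0,"turn": 0,"grip": 1},{"dx": 5,"dy": 0,"dz": 0,"turn": 0,"grip": 1},{"dx": 3,"dy": 0,"dz": 0,"turn": 0,"grip": 1},{"dx": 2,"dy": 0,"dz": 0,"turn": 0,"grip": 1},{"dx": 0,"dy": 0,"dz": 0,"turn": 0,"grip": 1}])

```text
clock: 6.6
tool_pos: [0.4008, -0.2713, 0.0336]
eef_rot: [-0.087, 0.996, 0.0, -0.0]
contact_force: [2.2, -0.2, 1.3]
opening: 1.0
```

Run:
```python
from plant import *
import cv2,numpy as np
s=get_state();print(s['q'].round(2),s['tool_pos'].round(4),s['eef_rot'].round(4),s['contact_force'])
n="scene";p=snapshot(n);cv2.imwrite(f"pics/{n}3.png",cv2.resize(p["img"][120:300,120:440,::-1],None,fx=2.4,fy=2.4))
```

```text
[ 0.59  0.89 -0.15  2.12  0.69  0.18  1.56] [ 0.4008 -0.2713  0.0336] [-8.700e-02  9.962e-01  1.000e-04 -4.000e-04] [ 2.23825871 -0.16432627  1.25589419]
```

View pics/scene3.png

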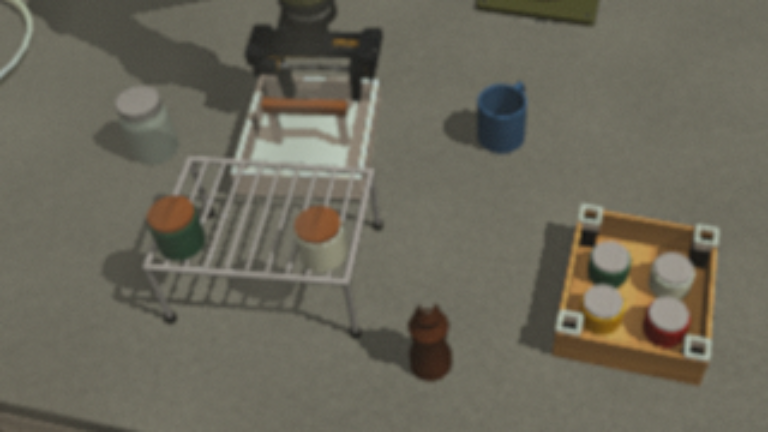

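send_rows(series=[{"dx": -6,"dy": 0,"dz": 0,"turn": 0,"grip": 1},{"dx": -6,"dy": 0,"dz": 0,"turn": 0,"grip": 1},{"dx": 0,"dy": 0,"dz": -10,"turn": 0,"grip": 1},{"dx": 0,"dy": 0,"dz": -25,"turn": 0,"grip": 1},{"dx": 0,"dy": 0,"dz": -35,"turn": 0,"grip": 1},{"dx": 0,"dy": 0,"dz": -40,"turn": 0,"grip": 1},{"dx": 0,"dy": 0,"dz": -40,"turn": 0,"grip": 1},{"dx": 0,"dy": 0,"dz": -20,"turn": 0,"grip": 1},{"dx": 0,"dy": 0,"dz": 0,"turn": 0,"grip": 1},{"dx": 0,"dy": 0,"dz": 0,"turn": 0,"grip": 1}])

```text
clock: 7.65
tool_pos: [0.4123, -0.2693, 0.204]
eef_rot: [-0.087, 0.996, -0.0, -0.0]
contact_force: [-0.5, 0.7, -0.9]
opening: 1.001
```

Run:
```python
from plant import *
import cv2,numpy as np
s=get_state();print(s['q'].round(2),s['tool_pos'].round(4),s['eef_rot'].round(4),s['contact_force'])
for n in ["wrist","top"]:
    p=snapshot(n);cv2.imwrite(f"pics/{n}4.png",p["img"][:,:,::-1])
    np.savez(f"{n}4.npz",**{k:p[k] for k in("img","depth","fov_y","cx","cy","R","t")})
cv2.imwrite("pics/top4z.png",cv2.resize(p["img"][130:270,220:480,::-1],None,fx=3,fy=3,interpolation=cv2.INTER_CUBIC))
```

```text
[ 0.8   0.61 -0.49  1.99  0.46  0.66  1.75] [ 0.4123 -0.2693  0.204 ] [-8.680e-02  9.962e-01 -2.000e-04 -2.000e-04] [-0.52699271  0.66750473 -0.85430676]
```

View pics/wrist4.png

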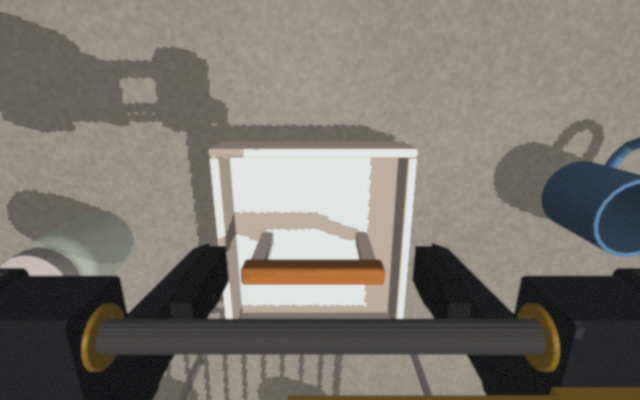

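View pics/top4z.png

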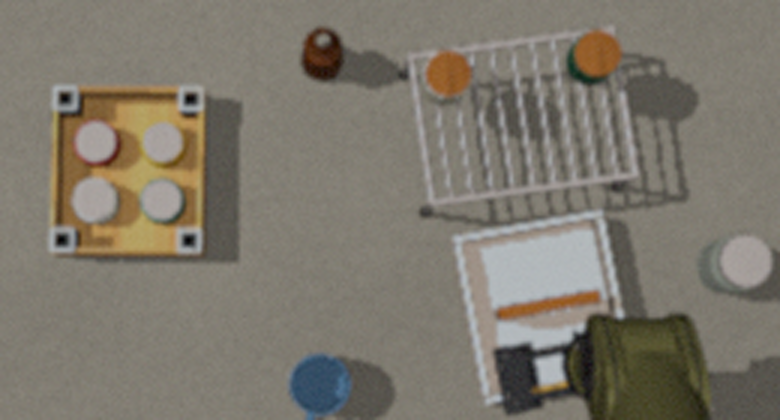

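```bash
cat > m.py <<'E'
from h import *
def bar(f):
    p=dict(np.load(f));hsv=cv2.cvtColor(p["img"],cv2.COLOR_RGB2HSV)
    return p,hsv
E
python3 - <<'E'
from h import *
p=dict(np.load("wrist4.npz"));im=p["img"]
for u in (260,310,360): print(u,[(v,im[v,u].tolist()) for v in range(257,290,2)])
z=cv2.resize(im[135:330,200:430,::-1],None,fx=3.4,fy=3,interpolation=cv2.INTER_CUBIC);cv2.imwrite("pics/w4z.png",z)
C=cloud(p);print(C[272,250:380:20].round(4));print(C[152,220:410:30].round(4))
E
```

```text
260 [(257, [126, 114, 103]), (259, [99, 82, 73]), (261, [80, 53, 31]), (263, [82, 55, 33]), (265, [84, 55, 36]), (267, [94, 60, 33]), (269, [141, 87, 46]), (271, [168, 104, 52]), (273, [171, 106, 53]), (275, [175, 109, 54]), (277, [182, 114, 55]), (279, [186, 115, 59]), (281, [191, 118, 59]), (283, [188, 129, 88]), (285, [216, 216, 210]), (287, [224, 229, 227]), (289, [224, 229, 227])]
310 [(257, [221, 226, 223]), (259, [161, 161, 154]), (261, [85, 61, 44]), (263, [81, 50, 25]), (265, [81, 52, 27]), (267, [93, 61, 32]), (269, [139, 88, 44]), (271, [170, 106, 51]), (273, [183, 116, 58]), (275, [182, 113, 58]), (277, [182, 111, 57]), (279, [186, 114, 58]), (281, [186, 113, 56]), (283, [186, 127, 90]), (285, [215, 214, 209]), (287, [223, 228, 226]), (289, [225, 230, 227])]
360 [(257, [109, 102, 95]), (259, [94, 80, 68]), (261, [84, 58, 38]), (263, [79, 49, 28]), (265, [79, 51, 28]), (267, [90, 58, 34]), (269, [142, 87, 40]), (271, [180, 112, 57]), (273, [186, 114, 59]), (275, [185, 115, 58]), (277, [183, 113, 56]), (279, [185, 114, 55]), (281, [190, 118, 62]), (283, [186, 128, 90]), (285, [216, 215, 210]), (287, [224, 229, 226]), (289, [225, 230, 227])]
[[ 0.4855 -0.3145  0.0985]
 [ 0.4834 -0.2984  0.0973]
 [ 0.4805 -0.2822  0.0974]
 [ 0.4774 -0.266   0.0978]
 [ 0.4745 -0.2498  0.0979]
 [ 0.4716 -0.2337  0.098 ]
 [ 0.4688 -0.2175  0.0979]]
[[ 0.4004 -0.3583  0.0556]
 [ 0.396  -0.333   0.0552]
 [ 0.3915 -0.3075  0.0558]
 [ 0.3872 -0.2822  0.0549]
 [ 0.3828 -0.2568  0.0544]
 [ 0.3781 -0.2317  0.0563]
 [ 0.3736 -0.2066  0.0569]]
```

View pics/w4z.png

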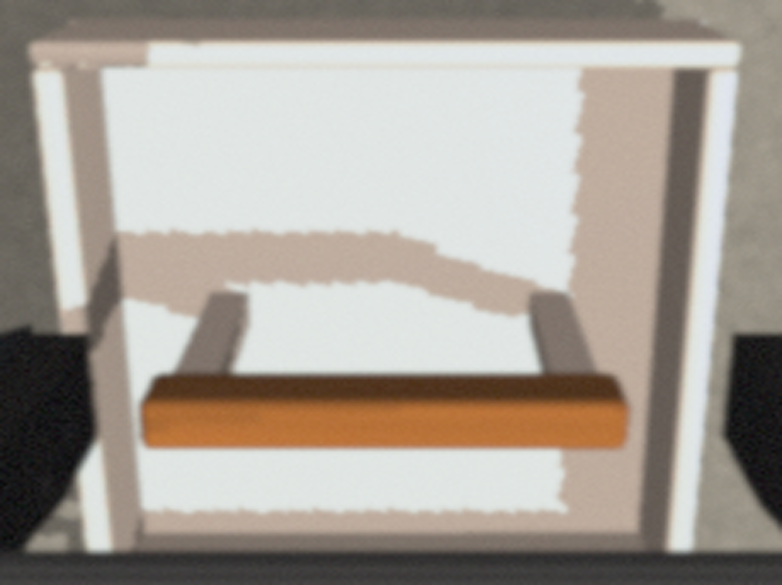

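Run:
```python
from h import *
from plant import get_state
p=dict(np.load("wrist4.npz"))
c=atz(p,313.3,275.8,.099);a=atz(p,242.5,275.9,.099);b=atz(p,384,275.7,.099);print(c,a,b,np.linalg.norm(a-b),np.arctan2(-(b-a)[0],(b-a)[1]))
s=get_state();n=s["eef_rot"];print("toolyaw",2*np.arctan2(n[1],n[0])-np.pi)
from scipy.spatial.transform import Rotation as R
Rm=R.from_quat(n).as_matrix();print("delta tool mm",Rm.T@(np.array([c[0],c[1],.07])-s["tool_pos"])*1e3)
# caddy & sockets via top
```

```text
[ 0.47972126 -0.262845    0.099     ] [ 0.48985991 -0.3200732   0.099     ] [ 0.46960659 -0.2057529   0.099     ] 0.11610050508845585 0.17534359430344137
toolyaw 0.17419135126419993
delta tool mm [-68.11444009  -5.92259629 132.65199897]
```

send_rows(series=[{"dx": -34,"dy": -3,"dz": 0,"turn": 0,"grip": 1},{"dx": -34,"dy": -3,"dz": 0,"turn": 0,"grip": 1},{"dx": 0,"dy": 0,"dz": 0,"turn": 0.1428,"grip": 1},{"dx": 0,"dy": 0,"dz": 0,"turn": 0.1428,"grip": 1},{"dx": 0,"dy": 0,"dz": 0,"turn": 0.1428,"grip": 1},{"dx": 0,"dy": 0,"dz": 0,"turn": 0.1428,"grip": 1},{"dx": 0,"dy": 0,"dz": 0,"turn": 0.1428,"grip": 1},{"dx": 0,"dy": 0,"dz": 0,"turn": 0.1428,"grip": 1},{"dx": 0,"dy": 0,"dz": 0,"turn": 0.1428,"grip": 1},{"dx": 0,"dy": 0,"dz": 0,"turn": 0.1428,"grip": 1},{"dx": 0,"dy": 0,"dz": 0,"turn": 0.1428,"grip": 1},{"dx": 0,"dy": 0,"dz": 0,"turn": 0.1428,"grip": 1},{"dx": 0,"dy": 0,"dz": 0,"turn": 0.1428,"grip": 1},{"dx": 0,"dy": 0,"dz": 0,"turn": 0,"grip": 1},{"dx": 0,"dy": 0,"dz": 0,"turn": 0,"grip": 1},{"dx": 0,"dy": 0,"dz": 0,"turn": 0,"grip": 1}])

```text
clock: 9.35
tool_pos: [0.4807, -0.2631, 0.2031]
eef_rot: [0.642, 0.767, -0.0, -0.001]
contact_force: [0.8, 0.3, -0.9]
opening: 1.003
```

```bash
cat > st.py <<'E'
from plant import *
from scipy.spatial.transform import Rotation as R
import numpy as np
s=get_state();n=s["eef_rot"];M=R.from_quat(n).as_matrix()
print(s["clock"],s['q'].round(2),s['tool_pos'].round(4),"x-angle",np.arctan2(M[1,0],M[0,0]).round(4),"y-angle",np.arctan2(M[1,1],M[0,1]).round(4),"tilt",M[:2,2].round(4),s['contact_force'].round(2),s["opening"])
E
python3 st.py
python3 - <<'E'
from plant import *
import cv2
p=snapshot("wrist");cv2.imwrite("pics/wrist5.png",p["img"][:,:,::-1])
E
```

```text
9.35 [ 0.44  0.63 -0.03  1.84  0.03  0.67  0.56] [ 0.4807 -0.2631  0.2031] x-angle 1.7476 y-angle 0.1768 tilt [-0.0011  0.0006] [ 0.76  0.31 -0.94] 1.002616951381554
```

View pics/wrist5.png

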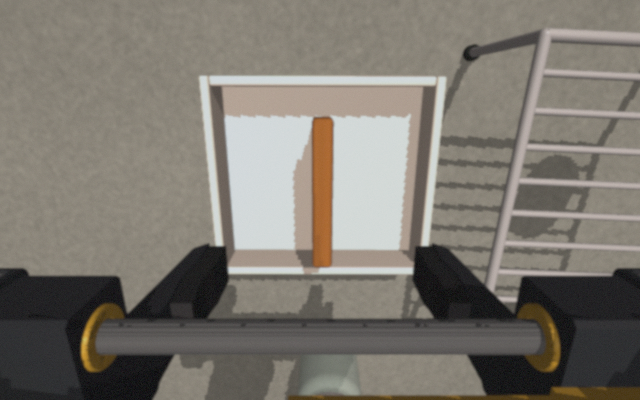

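send_rows(force=30, series=[{"dx": 0,"dy": 0,"dz": 30,"turn": 0,"grip": 1},{"dx": 0,"dy": 0,"dz": 35,"turn": 0,"grip": 1},{"dx": 0,"dy": 0,"dz": 30,"turn": 0,"grip": 1},{"dx": 0,"dy": 0,"dz": 20,"turn": 0,"grip": 1},{"dx": 0,"dy": 0,"dz": 12,"turn": 0,"grip": 1},{"dx": 0,"dy": 0,"dz": 6,"turn": 0,"grip": 1},{"dx": 0,"dy": 0,"dz": 0,"turn": 0,"grip": 1},{"dx": 0,"dy": 0,"dz": 0,"turn": 0,"grip": 1},{"dx": 0,"dy": 0,"dz": 0,"turn": 0,"grip": 0.5},{"dx": 0,"dy": 0,"dz": 0,"turn": 0,"grip": 0.35},{"dx": 0,"dy": 0,"dz": 0,"turn": 0,"grip": 0.25},{"dx": 0,"dy": 0,"dz": 0,"turn": 0,"grip": 0},{"dx": 0,"dy": 0,"dz": 0,"turn": 0,"grip": 0},{"dx": 0,"dy": 0,"dz": 0,"turn": 0,"grip": 0},{"dx": 0,"dy": 0,"dz": 0,"turn": 0,"grip": 0},{"dx": 0,"dy": 0,"dz": 0,"turn": 0,"grip": 0}])

```text
clock: 11.0
tool_pos: [0.481, -0.2633, 0.0706]
eef_rot: [0.643, 0.766, 0.0, -0.0]
contact_force: [0.1, 0.3, -0.0]
opening: 0.297
```

```bash
python3 st.py
```

```text
11.0 [ 0.43  0.85 -0.02  1.93  0.05  0.37  0.55] [ 0.481  -0.2633  0.0706] x-angle 1.745 y-angle 0.1742 tilt [-0.0001  0.0001] [ 0.09  0.3  -0.01] 0.2970826536959207
```

send_rows(series=[{"dx": 0,"dy": 0,"dz": 0,"turn": 0,"grip": 0},{"dx": 0,"dy": 0,"dz": 0,"turn": 0,"grip": 0},{"dx": 0,"dy": 0,"dz": 0,"turn": 0,"grip": 0},{"dx": 0,"dy": 0,"dz": 0,"turn": 0,"grip": 0},{"dx": 0,"dy": 0,"dz": 0,"turn": 0,"grip": 0}])

```text
clock: 11.5
tool_pos: [0.4812, -0.2633, 0.0707]
eef_rot: [0.643, 0.766, 0.0, 0.0]
contact_force: [0.7, -0.5, -0.8]
opening: 0.178
```

send_rows(force=40, series=[{"dx": 0,"dy": 0,"dz": 0,"turn": 0,"grip": 0},{"dx": 0,"dy": 0,"dz": 0,"turn": 0,"grip": 0},{"dx": 0,"dy": 0,"dz": -5,"turn": 0,"grip": 0},{"dx": 0,"dy": 0,"dz": -10,"turn": 0,"grip": 0},{"dx": 0,"dy": 0,"dz": -15,"turn": 0,"grip": 0},{"dx": 0,"dy": 0,"dz": -20,"turn": 0,"grip": 0},{"dx": 0,"dy": 0,"dz": -20,"turn": 0,"grip": 0},{"dx": 0,"dy": 0,"dz": -20,"turn": 0,"grip": 0},{"dx": 0,"dy": 0,"dz": -20,"turn": 0,"grip": 0},{"dx": 0,"dy": 0,"dz": -20,"turn": 0,"grip": 0},{"dx": 0,"dy": 0,"dz": -15,"turn": 0,"grip": 0},{"dx": 0,"dy": 0,"dz": -5,"turn": 0,"grip": 0},{"dx": 0,"dy": 0,"dz": 0,"turn": 0,"grip": 0},{"dx": 0,"dy": 0,"dz": 0,"turn": 0,"grip": 0}])

```text
clock: 12.9
tool_pos: [0.4802, -0.263, 0.2201]
eef_rot: [0.643, 0.766, -0.0, -0.001]
contact_force: [0.3, 1.1, -5.1]
opening: 0.178
```

```bash
python3 st.py
python3 - <<'E'
from plant import *
import cv2,numpy as np
for n in ["wrist","top"]:
    p=snapshot(n);cv2.imwrite(f"pics/{n}6.png",p["img"][:,:,::-1])
    np.savez(f"{n}6.npz",**{k:p[k] for k in("img","depth","fov_y","cx","cy","R","t")})
E
```

```text
12.9 [ 0.44  0.61 -0.03  1.83  0.03  0.71  0.56] [ 0.4802 -0.263   0.2201] x-angle 1.745 y-angle 0.1742 tilt [-0.0015  0.0007] [ 0.28  1.09 -5.11] 0.17774825100084513
```

View pics/wrist6.png

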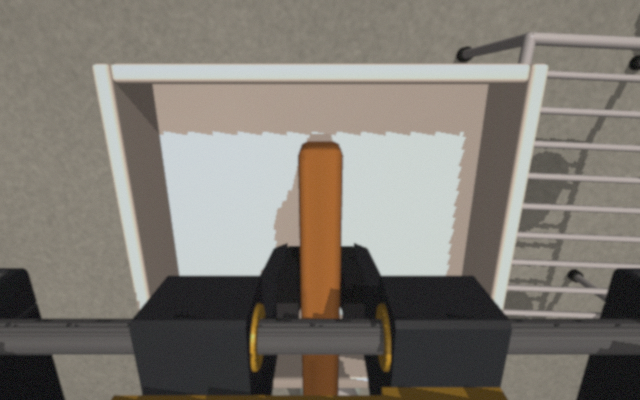

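View pics/top6.png

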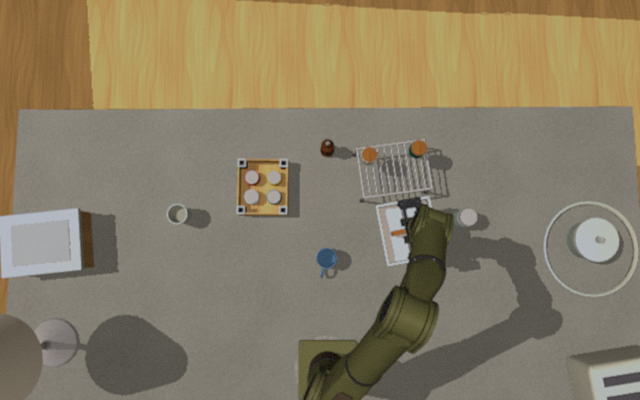

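Run:
```python
from h import *
from plant import *
p=dict(np.load("wrist6.npz"));print(p["fov_y"])
s=get_state();z=s["tool_pos"][2]-.0706+.057
from scipy.spatial.transform import Rotation as R
M=R.from_quat(s["eef_rot"]).as_matrix()
for u,v in[(94,65),(546,65),(320,65),(112,80),(529,80)]:
    X=atz(p,u,v,z);print(u,v,X.round(4),(M.T@(X-s["tool_pos"])*1e3).round(1))
# caddy: fit model projecting to socket centres in both views
a=dict(np.load("top0.npz"));b=dict(np.load("top6.npz"));c=dict(np.load("scene0.npz"))
g=[]
for nm,q in(("top0",a),("top6",b),("scene0",c)):
    im=q["img"].astype(np.uint8);out=[]
    for sx in(1,-1):
        for sy in(1,-1):
            X=np.array([.647+sx*.085,.230+sy*.075,.06]);u,v=proj(q,X)
            S=10;x0,y0=int(u)-8,int(v)-8
            gr=cv2.resize(cv2.cvtColor(im[y0:y0+17,x0:x0+17],cv2.COLOR_RGB2GRAY),None,fx=S,fy=S,interpolation=cv2.INTER_CUBIC)
            hs=cv2.resize(im[y0:y0+17,x0:x0+17],None,fx=S,fy=S,interpolation=cv2.INTER_CUBIC).astype(int)
            wh=((hs.min(2)>135)).astype(np.uint8)
            k,l,stt,ce=cv2.connectedComponentsWithStats(wh)
            if k<2: out.append(None);continue
            j=min(range(1,k),key=lambda j:1e9 if stt[j,4]<300 else np.hypot(*(ce[j]-85)))
            x,y,w,h=stt[j,:4]
            # outer hull centroid
            cnt=np.argwhere(l==j)[:,::-1].astype(np.int32);hull=cv2.convexHull(cnt);mm=cv2.moments(hull)
            cc=np.array([mm["m10"],mm["m01"]])/mm["m00"]
            px=(cc+.5)/S-.5+[x0,y0]
            W=atz(q,px[0],px[1],.06);out.append(W);print(nm,sx,sy,px.round(2),(w,h),W.round(4))
    o=np.array(out);ctr=o.mean(0)
    xa=(o[0]+o[1]-o[2]-o[3]);ya=o[0]+o[2]-o[1]-o[3]
    print("ctr",ctr.round(4),"yaw",np.arctan2(xa[1],xa[0]).round(4),np.arctan2(-ya[0],ya[1]).round(4),np.linalg.norm(xa)/2,np.linalg.norm(ya)/2)
    z_=cv2.resize(im[int(v)-75:int(v)+25,int(u)-70:int(u)+40] if 0 else im,None,fx=1,fy=1)
```

```text
60.327160916850374
94 65 [ 0.3687 -0.192   0.2062] [ 89.3 -97.6  13.9]
546 65 [ 0.5607 -0.1584  0.2062] [89.  97.4 13.5]
320 65 [ 0.4648 -0.1752  0.2062] [89.1 -0.  13.7]
112 80 [ 0.3763 -0.1969  0.2062] [ 83.1 -90.9  13.9]
529 80 [ 0.5556 -0.1655  0.2062] [82.9 91.2 13.5]
top0 1 1 [240.85 161.89] (np.int32(90), np.int32(88)) [0.7343 0.3057 0.06  ]
top0 1 -1 [283.12 162.15] (np.int32(85), np.int32(90)) [0.7324 0.1546 0.06  ]
top0 -1 1 [239.83 209.43] (np.int32(89), np.int32(87)) [0.5637 0.3074 0.06  ]
top0 -1 -1 [282.46 209.62] (np.int32(86), np.int32(85)) [0.5622 0.1565 0.06  ]
ctr [0.6482 0.2311 0.06  ] yaw -0.0109 -0.0113 0.17040192379006755 0.15101807630904926
top6 1 1 [240.82 161.84] (np.int32(90), np.int32(90)) [0.7345 0.3058 0.06  ]
top6 1 -1 [283.14 162.13] (np.int32(86), np.int32(91)) [0.7325 0.1545 0.06  ]
top6 -1 1 [239.77 209.49] (np.int32(90), np.int32(88)) [0.5635 0.3076 0.06  ]
top6 -1 -1 [282.45 209.57] (np.int32(85), np.int32(87)) [0.5624 0.1566 0.06  ]
ctr [0.6482 0.2311 0.06  ] yaw -0.0114 -0.0103 0.1705484770955665 0.1512121217075976
scene0 1 1 [410.48 264.4 ] (np.int32(108), np.int32(98)) [0.7333 0.3019 0.06  ]
scene0 1 -1 [356.93 253.74] (np.int32(106), np.int32(99)) [0.7316 0.1511 0.06  ]
scene0 -1 1 [414.26 217.33] (np.int32(98), np.int32(85)) [0.5623 0.3035 0.06  ]
scene0 -1 -1 [365.59 208.46] (np.int32(98), np.int32(81)) [0.5603 0.1524 0.06  ]
ctr [0.6469 0.2272 0.06  ] yaw -0.0085 -0.0121 0.17113639232410713 0.1509886306463544
```

send_rows(series=[{"dx": 0,"dy": 0,"dz": 0,"turn": 0.04,"grip": 0},{"dx": 0,"dy": 0,"dz": 0,"turn": 0.06,"grip": 0},{"dx": 0,"dy": 0,"dz": 0,"turn": 0.06,"grip": 0},{"dx": 0,"dy": 0,"dz": 0,"turn": 0.025,"grip": 0},{"dx": 0,"dy": 0,"dz": 0,"turn": 0,"grip": 0}])

```text
clock: 13.5
tool_pos: [0.4809, -0.2632, 0.2204]
eef_rot: [0.711, 0.703, -0.0, -0.0]
contact_force: [-0.9, -0.1, -3.5]
opening: 0.175
```

send_rows(series=[{"dx": 10,"dy": 3,"dz": 0,"turn": 0,"grip": 0},{"dx": 20,"dy": 7,"dz": 0,"turn": 0,"grip": 0},{"dx": 30,"dy": 10,"dz": 0,"turn": 0,"grip": 0},{"dx": 30,"dy": 10,"dz": 0,"turn": 0,"grip": 0},{"dx": 30,"dy": 10,"dz": 0,"turn": 0,"grip": 0},{"dx": 30,"dy": 10,"dz": 0,"turn": 0,"grip": 0},{"dx": 30,"dy": 10,"dz": 0,"turn": 0,"grip": 0},{"dx": 30,"dy": 10,"dz": 0,"turn": 0,"grip": 0},{"dx": 30,"dy": 10,"dz": 0,"turn": 0,"grip": 0},{"dx": 30,"dy": 10,"dz": 0,"turn": 0,"grip": 0},{"dx": 30,"dy": 10,"dz": 0,"turn": 0,"grip": 0},{"dx": 30,"dy": 10,"dz": 0,"turn": 0,"grip": 0},{"dx": 30,"dy": 10,"dz": 0,"turn": 0,"grip": 0},{"dx": 30,"dy": 10,"dz": 0,"turn": 0,"grip": 0},{"dx": 30,"dy": 10,"dz": 0,"turn": 0,"grip": 0},{"dx": 30,"dy": 10,"dz": 0,"turn": 0,"grip": 0},{"dx": 24,"dy": 7,"dz": 0,"turn": 0,"grip": 0},{"dx": 12,"dy": 4,"dz": 0,"turn": 0,"grip": 0},{"dx": 8,"dy": 1,"dz": 0,"turn": 0,"grip": 0},{"dx": 0,"dy": 0,"dz": 0,"turn": 0,"grip": 0}])

```text
clock: 15.5
tool_pos: [0.6478, 0.2296, 0.2203]
eef_rot: [0.711, 0.704, -0.0, -0.0]
contact_force: [-0.5, 0.1, -3.1]
opening: 0.176
```

send_rows(series=[{"dx": 0,"dy": 0,"dz": 0,"turn": 0,"grip": 0},{"dx": 0,"dy": 0,"dz": 0,"turn": 0,"grip": 0},{"dx": 0,"dy": 0,"dz": 0,"turn": 0,"grip": 0}])

```text
clock: 15.8
tool_pos: [0.6484, 0.2274, 0.2209]
eef_rot: [0.712, 0.703, -0.0, 0.0]
contact_force: [0.2, -1.2, -3.1]
opening: 0.175
```

```bash
python3 st.py
python3 - <<'E'
from plant import *
import cv2,numpy as np
for n in ["wrist","top","scene"]:
    p=snapshot(n);cv2.imwrite(f"pics/{n}7.png",p["img"][:,:,::-1])
    np.savez(f"{n}7.npz",**{k:p[k] for k in("img","depth","fov_y","cx","cy","R","t")})
    if n=="top": cv2.imwrite("pics/top7z.png",cv2.resize(p["img"][120:260,180:360,::-1],None,fx=4,fy=4,interpolation=cv2.INTER_CUBIC))
cv2.imwrite("pics/scene7z.png",cv2.resize(p["img"][140:300,310:470,::-1],None,fx=3.7,fy=3.7,interpolation=cv2.INTER_CUBIC))
E
```

```text
15.8 [-0.46  0.8   0.11  1.38 -0.1   0.97 -0.34] [0.6484 0.2274 0.2209] x-angle 1.5583 y-angle -0.0125 tilt [-0.     -0.0006] [ 0.15 -1.16 -3.1 ] 0.17501848065581788
```

View pics/wrist7.png

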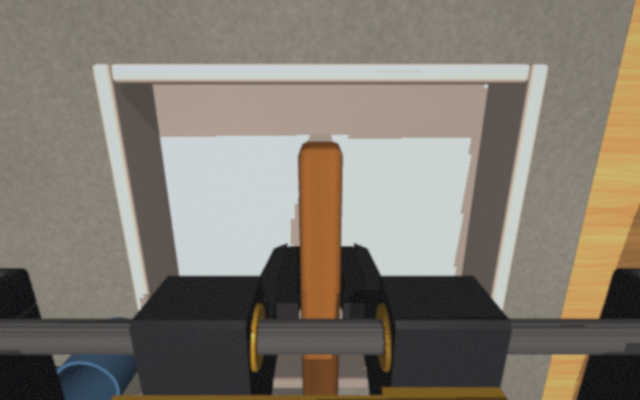

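View pics/top7z.png

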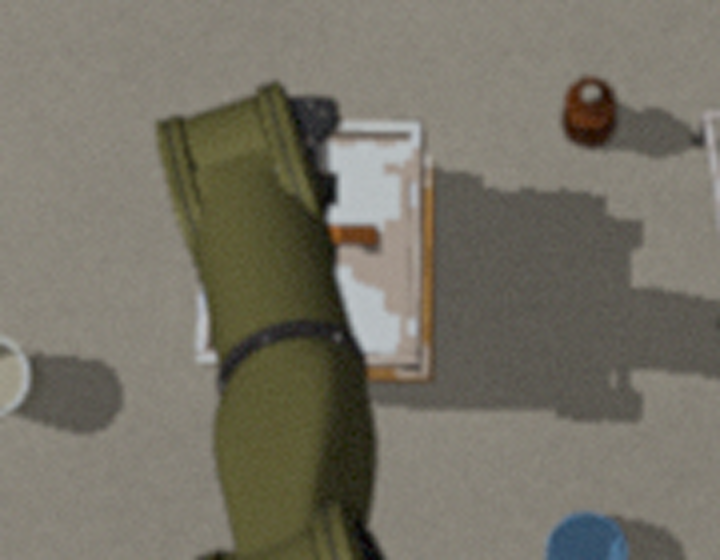

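View pics/scene7z.png

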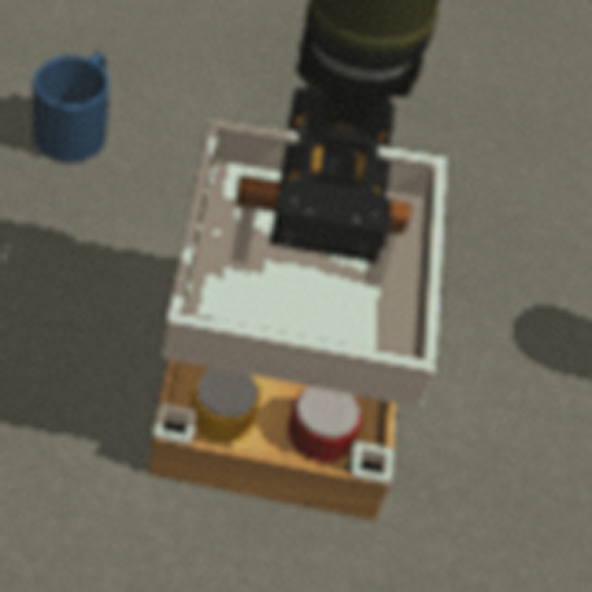

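Run:
```python
from h import *
c=dict(np.load("scene7.npz"));t=dict(np.load("top7.npz"))
z=.2073
o=[atz(c,(x+.5)/3.7-.5+310,(y+.5)/3.7-.5+140,z) for x,y in[(172,321),(435,368),(446,157),(211,122)]]
print(np.round(o,4),np.mean(o,0).round(4))
o=[atz(t,(x+.5)/4-.5+180,(y+.5)/4-.5+120,z) for x,y in[(421,122),(422,372),(196,363)]];print(np.round(o,4),((o[0]+o[2])/2).round(4))
# overlay predicted rim for TCP pose
tc=np.array([.648,.228]);yaw=-.0125
def model(ctr,z,yaw,hx=.1,hy=.09):
    R=np.array([[np.cos(yaw),-np.sin(yaw)],[np.sin(yaw),np.cos(yaw)]])
    return np.array([[*(ctr+R@[a*hx,b*hy]),z] for a,b in((1,1),(1,-1),(-1,-1),(-1,1))])
for nm,q,x0,y0,x1,y1,S in(("scene",c,310,140,470,300,3.7),("top",t,180,120,360,260,4)):
    im=cv2.resize(q["img"][y0:y1,x0:x1,::-1],None,fx=S,fy=S,interpolation=cv2.INTER_CUBIC)
    P=((proj(q,model(tc,z,yaw))-[x0,y0]+.5)*S-.5)
    cv2.polylines(im,[np.round(P).astype(np.int32)],True,(0,0,255),1)
    P=((proj(q,model(np.array([.648,.2291]),.06,-.011,.099,.089))-[x0,y0]+.5)*S-.5)
    cv2.polylines(im,[np.round(P).astype(np.int32)],True,(255,0,0),1)
    cv2.imwrite(f"pics/ov_{nm}.png",im)
```

```text
[[0.7474 0.139  0.2073]
 [0.7473 0.3149 0.2073]
 [0.5493 0.3172 0.2073]
 [0.5516 0.1392 0.2073]] [0.6489 0.2276 0.2073]
[[0.746  0.1377 0.2073]
 [0.54   0.1365 0.2073]
 [0.5484 0.3198 0.2073]] [0.6472 0.2287 0.2073]
```

View pics/ov_scene.png

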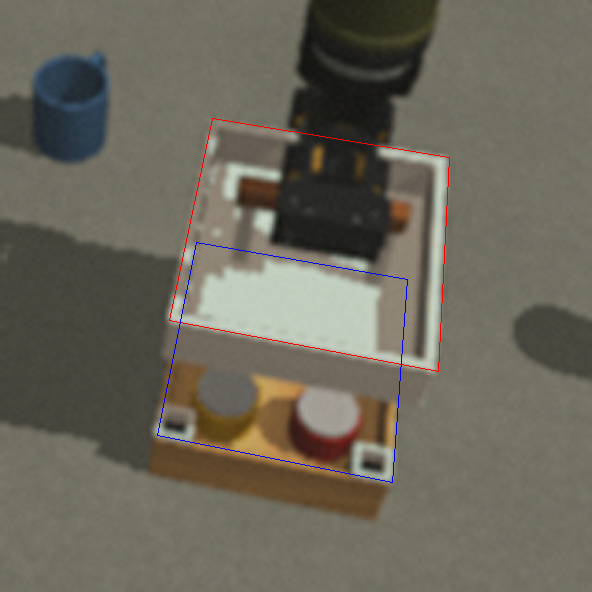

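View pics/ov_top.png

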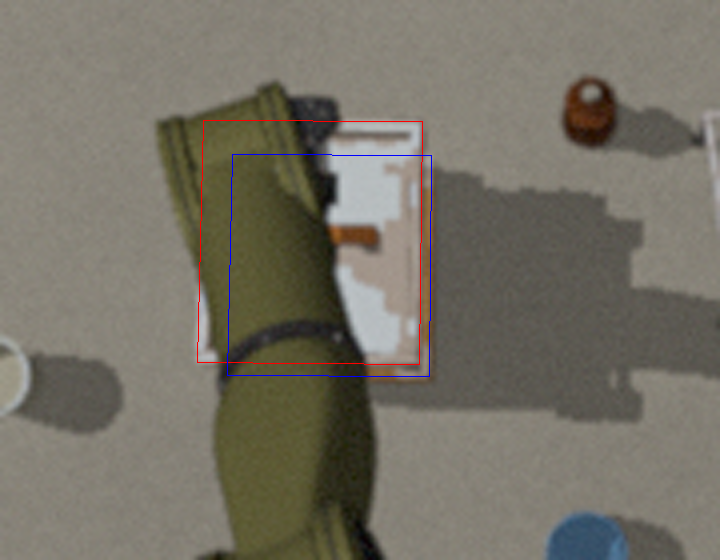

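send_rows(series=[{"dx": 1,"dy": 0,"dz": 8,"turn": 0,"grip": 0},{"dx": 0,"dy": 0,"dz": 16,"turn": 0,"grip": 0},{"dx": 0,"dy": 0,"dz": 20,"turn": 0,"grip": 0},{"dx": 0,"dy": 0,"dz": 18,"turn": 0,"grip": 0},{"dx": 0,"dy": 0,"dz": 10,"turn": 0,"grip": 0},{"dx": 0,"dy": 0,"dz": 4,"turn": 0,"grip": 0},{"dx": 0,"dy": 0,"dz": 0,"turn": 0,"grip": 0},{"dx": 0,"dy": 0,"dz": 0,"turn": 0,"grip": 0},{"dx": 0,"dy": 0,"dz": 0,"turn": 0,"grip": 0}])

```text
clock: 16.85
tool_pos: [0.6491, 0.2301, 0.1458]
eef_rot: [0.711, 0.703, 0.001, 0.0]
contact_force: [-0.3, -1.0, -3.7]
opening: 0.176
```

```bash
python3 st.py
python3 - <<'E'
from plant import *
import cv2,numpy as np
n="scene"
p=snapshot(n)
np.savez(f"{n}8.npz",**{k:p[k] for k in("img","depth","fov_y","cx","cy","R","t")})
cv2.imwrite("pics/scene8z.png",cv2.resize(p["img"][170:290,330:440,::-1],None,fx=5,fy=5,interpolation=cv2.INTER_CUBIC))
E
```

```text
16.85 [-0.46  0.88  0.1   1.44 -0.1   0.82 -0.33] [0.6491 0.2301 0.1458] x-angle 1.56 y-angle -0.0108 tilt [0.0019 0.0008] [-0.34 -1.01 -3.72] 0.17592764847549788
```

View pics/scene8z.png

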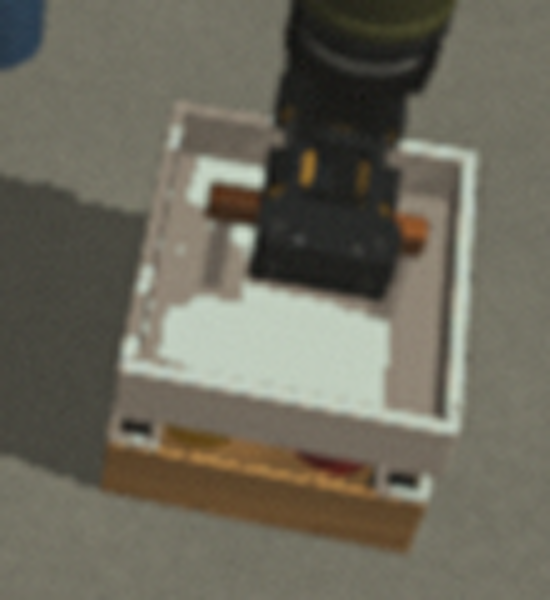

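Run:
```python
from h import *
c=dict(np.load("scene8.npz"))
o=[atz(c,(x+.5)/5-.5+330,(y+.5)/5-.5+170,.1322) for x,y in[(121,370),(460,432),(477,151),(180,103)]]
print(np.round(o,4),np.mean(o,0).round(4))
```

```text
[[0.7487 0.1391 0.1322]
 [0.7481 0.3175 0.1322]
 [0.5494 0.3196 0.1322]
 [0.5501 0.1436 0.1322]] [0.6491 0.23   0.1322]
```

send_rows(series=[{"dx": 0,"dy": -1,"dz": 5,"turn": 0,"grip": 0},{"dx": 0,"dy": 0,"dz": 5,"turn": 0,"grip": 0},{"dx": 0,"dy": 0,"dz": 4,"turn": 0,"grip": 0},{"dx": 0,"dy": 0,"dz": 3,"turn": 0,"grip": 0},{"dx": 0,"dy": 0,"dz": 3,"turn": 0,"grip": 0},{"dx": 0,"dy": 0,"dz": 0,"turn": 0,"grip": 0},{"dx": 0,"dy": 0,"dz": 0,"turn": 0,"grip": 0}])

```text
clock: 17.6
tool_pos: [0.6474, 0.2299, 0.1247]
eef_rot: [0.711, 0.703, 0.0, -0.0]
contact_force: [-0.4, -0.7, -3.6]
opening: 0.175
```

```bash
python3 st.py;python3 st.py
```

```text
17.6 [-0.45  0.91  0.09  1.46 -0.1   0.78 -0.33] [0.6474 0.2299 0.1247] x-angle 1.56 y-angle -0.0108 tilt [0. 0.] [-0.41 -0.66 -3.61] 0.17505235203835182
17.6 [-0.45  0.91  0.09  1.46 -0.1   0.78 -0.33] [0.6474 0.2299 0.1247] x-angle 1.56 y-angle -0.0108 tilt [0. 0.] [-0.41 -0.66 -3.61] 0.17505235203835182
```

send_rows(series=[{"dx": 0,"dy": 0,"dz": 2,"turn": 0,"grip": 0},{"dx": 0,"dy": 0,"dz": 2,"turn": 0,"grip": 0},{"dx": 0,"dy": 0,"dz": 0,"turn": 0,"grip": 0},{"dx": 0,"dy": 0,"dz": 0,"turn": 0,"grip": 0}])

```text
clock: 18.0
tool_pos: [0.6473, 0.2299, 0.1207]
eef_rot: [0.711, 0.703, 0.0, -0.0]
contact_force: [0.7, -0.4, -4.0]
opening: 0.176
```

send_rows(series=[{"dx": 0,"dy": 0,"dz": 1,"turn": 0,"grip": 0},{"dx": 0,"dy": 0,"dz": 1,"turn": 0,"grip": 0},{"dx": 0,"dy": 0,"dz": 0,"turn": 0,"grip": 0},{"dx": 0,"dy": 0,"dz": 0,"turn": 0,"grip": 0}])

```text
clock: 18.4
tool_pos: [0.6474, 0.23, 0.1188]
eef_rot: [0.711, 0.703, 0.0, 0.0]
contact_force: [0.7, 0.8, -2.3]
opening: 0.176
```

send_rows(series=[{"dx": 0,"dy": 0,"dz": 1,"turn": 0,"grip": 0},{"dx": 0,"dy": 0,"dz": 0,"turn": 0,"grip": 0},{"dx": 0,"dy": 0,"dz": 0,"turn": 0,"grip": 0}])

```text
clock: 18.7
tool_pos: [0.6474, 0.2299, 0.1187]
eef_rot: [0.711, 0.703, 0.0, 0.0]
contact_force: [-2.9, -0.7, 5.9]
opening: 0.179
```

```bash
python3 st.py
python3 - <<'E'
from plant import *
import cv2,numpy as np
n="scene"
p=snapshot(n)
np.savez(f"{n}9.npz",**{k:p[k] for k in("img","depth","fov_y","cx","cy","R","t")})
cv2.imwrite("pics/scene9z.png",cv2.resize(p["img"][170:290,330:440,::-1],None,fx=5,fy=5,interpolation=cv2.INTER_CUBIC))
E
```

```text
18.7 [-0.45  0.91  0.09  1.46 -0.11  0.77 -0.33] [0.6474 0.2299 0.1187] x-angle 1.5599 y-angle -0.0109 tilt [0.0004 0.0003] [-2.87 -0.72  5.93] 0.17930326637334595
```

View pics/scene9z.png

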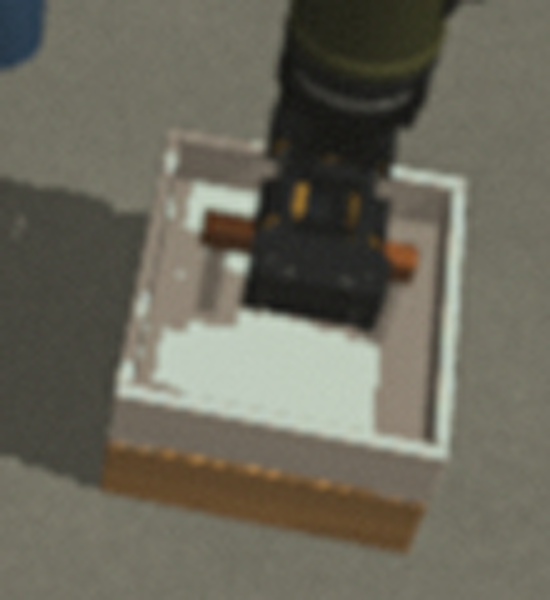

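send_rows(series=[{"dx": 0,"dy": 0,"dz": 0,"turn": 0,"grip": 0.25},{"dx": 0,"dy": 0,"dz": 0,"turn": 0,"grip": 0.35},{"dx": 0,"dy": 0,"dz": 0,"turn": 0,"grip": 0.5},{"dx": 0,"dy": 0,"dz": 0,"turn": 0,"grip": 0.6},{"dx": 0,"dy": 0,"dz": 0,"turn": 0,"grip": 0.6},{"dx": 0,"dy": 0,"dz": 0,"turn": 0,"grip": 0.6},{"dx": 0,"dy": 0,"dz": 0,"turn": 0,"grip": 0.6}])

```text
clock: 19.45
tool_pos: [0.6474, 0.2299, 0.1177]
eef_rot: [0.711, 0.703, 0.0, 0.0]
contact_force: [-0.4, -0.7, 0.7]
opening: 0.599
```

send_rows(series=[{"dx": 0,"dy": 0,"dz": -5,"turn": 0,"grip": 0.6},{"dx": 0,"dy": 0,"dz": -10,"turn": 0,"grip": 0.6},{"dx": 0,"dy": 0,"dz": -20,"turn": 0,"grip": 0.6},{"dx": 0,"dy": 0,"dz": -30,"turn": 0,"grip": 0.6},{"dx": 0,"dy": 0,"dz": -35,"turn": 0,"grip": 0.6},{"dx": 0,"dy": 0,"dz": -35,"turn": 0,"grip": 0.6},{"dx": 0,"dy": 0,"dz": -20,"turn": 0,"grip": 0.6},{"dx": 0,"dy": -40,"dz": 0,"turn": 0,"grip": 0.6},{"dx": 0,"dy": -40,"dz": 0,"turn": 0,"grip": 0.6},{"dx": 0,"dy": -40,"dz": 0,"turn": 0,"grip": 0.6},{"dx": 0,"dy": -40,"dz": 0,"turn": 0,"grip": 0.6},{"dx": 0,"dy": 0,"dz": 0,"turn": 0,"grip": 0.6},{"dx": 0,"dy": 0,"dz": 0,"turn": 0,"grip": 0.6}])

```text
clock: 20.75
tool_pos: [0.4875, 0.232, 0.274]
eef_rot: [0.711, 0.704, 0.001, 0.0]
contact_force: [0.2, -0.2, 0.1]
opening: 0.601
```

```bash
python3 st.py
python3 - <<'E'
from plant import *
from h import *
for n in ["top","scene"]:
    p=snapshot(n)
    np.savez(f"{n}10.npz",**{k:p[k] for k in("img","depth","fov_y","cx","cy","R","t")})
    x0,y0,x1,y1=(210,130,320,240) if n=="top" else (330,170,440,290)
    cv2.imwrite(f"pics/{n}10z.png",cv2.resize(p["img"][y0:y1,x0:x1,::-1],None,fx=5,fy=5,interpolation=cv2.INTER_CUBIC))
    C=cloud(p);ok=(C[...,2]>.095)&(C[...,2]<.115)&(abs(C[...,0]-.648)<.12)&(abs(C[...,1]-.23)<.11)
    A=C[ok];print(n,len(A),A.min(0).round(3),A.max(0).round(3))
    # level fit of rim points
    g=np.c_[A[:,:2]-[.648,.23],np.ones(len(A))];co=np.linalg.lstsq(g,A[:,2],rcond=None)[0];print(co.round(4))
    q=dict(np.load(f"{n}0.npz"))
    for t in ["mug","mill","jar","cup"]:
        for r in regions_of(p,t)[:1]:print(t,round(r["score"],2),r["extent"])
E
```

```text
20.75 [-0.61  0.53  0.12  1.79 -0.08  0.82 -0.45] [0.4875 0.232  0.274 ] x-angle 1.5609 y-angle -0.0099 tilt [0.002  0.0012] [ 0.22 -0.25  0.13] 0.6006372447665125
top 437 [0.546 0.141 0.095] [0.748 0.321 0.114]
[-0.0034 -0.0036  0.1041]
mug 0.79 [318.8, 248.1, 334.3, 274.3]
mill 0.77 [323.4, 138.3, 333.7, 157.0]
jar 0.6 [452.0, 208.3, 476.5, 232.3]
cup 0.94 [168.9, 206.4, 188.7, 221.5]
scene 929 [0.545 0.138 0.095] [0.75  0.319 0.115]
[ 0.0009 -0.0035  0.1045]
mug 0.96 [320.2, 157.1, 341.3, 186.6]
mill 0.74 [292.8, 248.2, 307.6, 280.8]
jar 0.61 [169.1, 153.1, 191.7, 189.8]
cup 0.72 [290.4, 249.5, 308.0, 278.1]
```

View pics/top10z.png

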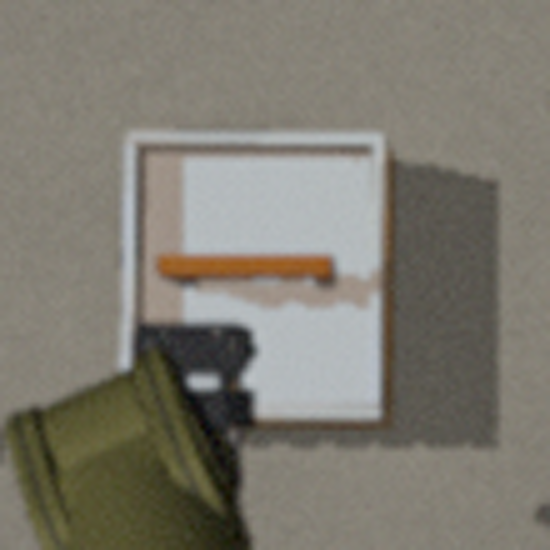

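View pics/scene10z.png

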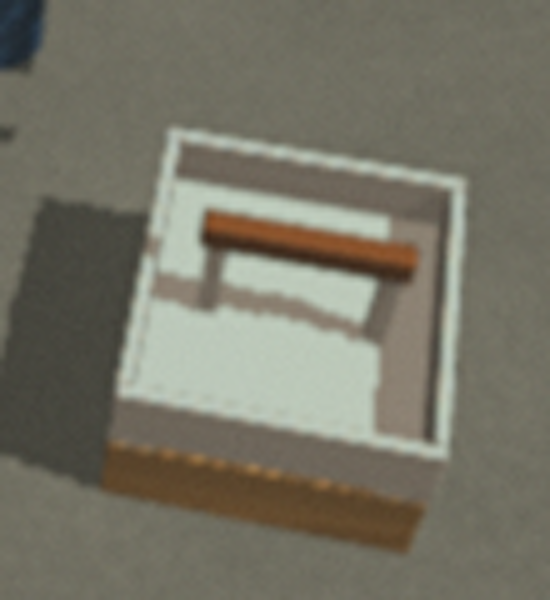

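```bash
python3 -c "
from plant import *
print(finish_job())"
```

```text
the job is handed in; nothing more can be done
None
```

I slid the tray out from under the rack, lifted it by its handle and set it down on the caddy. I then let go, backed the arm off clear, and handed the job in at about 21 s of the 64 s allowed; no verdict was reported.

- **Sliding out:** I pulled the tray with both open fingers behind its front wall instead of gripping the wall. A gripped wall would have put the gripper's body into the rack's top bars. By my measurement its centre ended about 130 mm in front of the rack's front edge, and I let go of it there.
- **Carrying and lowering:** I took it by the middle of the handle bar, turned it to line up with the caddy, and lowered it with no jamming. The contact force turned upward at about 48 mm height, which is home, and I opened the gripper only then.

**Last checks:**
- **Tray:** depth readings put its rim at 104 to 105 mm, against 105 mm expected, and level within 0.005 rad. In the overhead and scene pictures it sits squarely on the caddy. I did not re-measure the exact offset between tray and caddy after letting go.
- **Bystanders:** in the overhead picture the mug, mill, jar and cup are where they started, within detection scatter.

**Disagreements:** the two cameras put the caddy about 4 mm apart in y, so I used roughly the middle. In the last scene picture the network marked the mill as the cup; the overhead picture shows the cup in its original place.

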